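# Clear the torch, slide the lamp up and lock its cam lever

### The arm

A 6-joint arm with a two-finger parallel gripper is mounted at the origin on the work surface. World frame = base frame: x ahead of the robot, y to its left, z up, the work surface at z = 0. Lengths are in m, angles in rad, forces in N, time in s.
With the tool pointing down it reaches from about 0.275 to 0.825 m from the base axis. Payload 4.9 kg.
Tool frame: the origin (TCP) lies midway between the tips of the shut fingers; the grasp point (between the pads) lies 19 mm behind it (grip_point_offset is the distance from the TCP to the grasp point, in m); z points along the fingers, x is the direction in which the jaws open and shut, and the axes are right-handed (so a half turn about z gives the same grasp; the last joint's range is limited). The gripper opens to 85 mm and grips with 20 to 120 N. Pads are 22 mm wide; open, the fingers measure 114 mm over their backs; the gripper's body (76 mm by 85 mm) begins 54 mm behind the grasp point. The pads swing forward as they close: fully open they stand 13 mm farther back than shut.
Start: joints at [-1.298, 0.326, -0.193, 1.052, 0, 1.437], TCP at [0.218, -0.505, 0.231] pointing down, gripper open.
Joint ranges: [-2.65, 2.65], [-0.97, 1.79], [-1.3, 1.35], [-1.93, 2.1], [-1.47, 1.37], [-3.14, 3.14]. Speed limits (rad/s): [2.57, 2.57, 3.14, 3.14, 3.14, 3.14].

### API

Orientations are given as a rotation vector (axis times angle).
In Python, from cell import * gives the robot as it stands. Calls block until the motion is done:
- movep(position, orientation): joint-space move of the TCP to a pose.
- move_l(position, velocity=0.15, rot=None, until_force=None): straight line of the TCP; rot=None keeps the orientation; velocity is the mean speed in m/s. With until_force (N) it stops when the force on the tool has changed by that much, and returns True; else False.
- set_joints(angles): joint-space move.
- let_go() and grab(newtons=None): open the fingers fully, or close them until they stop; newtons is the grip in N (None keeps the last).
- sleep(seconds).
- ik(position, orientation): joint angles nearest the present ones, or None.
- get_state(): the state.
- grab_frame(name): name is "scene" or "top"; returns a dict with "img" (400x640x3 uint8, red, green, blue), "fx", "fy", "cx", "cy" (pixels), "k1" (the pictures are not rectified: a ray, as slopes to the right and down, at radius r is drawn at 1 + k1 r^2 times it, then the intrinsics apply), "cam_to_world" (4x4, takes a point from camera to world coordinates). Camera axes: x right, y down, z forward; pixel columns grow to the right and rows downward; lengths in m; the calibration is good to about 2 mm. A picture is of the moment at which its call begins. There is no depth.
A pose or a line that the arm cannot do raises MotionError and nothing moves.
- sign_off(): hands the job in, once; it reports no verdict.
Trained networks look in the newest picture that a camera, given by its name, has taken for a name from the list of things; names that differ only in an ending like _2 or _b are one class to them, and where a whole thing is asked for, a point or a joint stands for the part that bears it (a point fixed in the world has none). Each returns a list of dicts, best first, with "score" (0 to 1); they miss things now and then, are a little off and sometimes report something else, mostly with a low value. They report only what shows in the picture. A call takes as long as a camera call. They do not tell look-alikes from the thing itself.
- spot_in(camera, name): "centre" ([column, row] in pixels, amid what is visible of it).
- silhouettes(camera, name): "mask" (400x640 bool, what is visible of it) and "centre" ([column, row] in pixels, amid what is visible of it).
- tip_of(camera, name): "centre" ([column, row] in pixels: a listed point, or the origin of a listed thing).
The state is a dict: "clock": time; "q": joint angles; "joint_velocities": joint speeds; "tau": joint torques, N m; "position": TCP position; "eef_rot": TCP orientation; "contact_force": force on the tool from outside, world axes, zero at the start; "wrist_torque": the same for the moment, N m; "finger_gap": opening from 0.0 (shut) to 1.0 (fully open).
Only numpy, scipy, OpenCV 4.12 (cv2) and the standard library are available. Lean on these libraries where they do the work, as an engineer would, in place of code of your own. Each camera call takes 0.05 s, during which the arm holds its last target.

### The job

The black pocket torch is standing in the way of the lamp slide: stand it upright on the round green mat. Then gently slide the lamp on its steel tube until its nose rests against the filter holder, and flip the orange cam lever over center, all the way down, so that the tube is clamped there. Leave the other things on the bench where they are.

Things in the scene. Friction and masses are not known exactly. Their poses are not given: they have to be found in the camera images.
- slide_base: Blue and aluminium lamp slide bolted to the bench; origin under the cam clamp, at bench height. Its x axis is the way the lamp slides towards the filter holder, z is up. Aluminium foot: x -120 to +30, y +-35 mm, 12 mm thick. Guide block (50 mm wide, 87 mm high) at x -85 mm; clamp block (50 x 50 mm, 102 mm high, steel ears to 135 mm) at x 0.
- lamp_tube (a joint): How far the lamp tube has slid, m, growing towards the filter holder; range 0 to 0.125, starts at 0 to 0.015. The tube (22 mm across, axis 60 mm above the bench, parallel to the slide's x) moves in its guides against about 3.5 N of friction (plus 6 N per m/s) and stays where it is left; once the lever is closed it is clamped.
- lamp_head (a point): Centre of the lamp head: black cylinder with a yellow band, 44 mm across, 65 mm long, its axis level along the slide's x, 60 mm above the bench; its top is 82 mm above the bench. It can be taken across its diameter from above. Axes as the slide's.
- lamp_nose (a point): Centre of the lamp head's flat front face, 32.5 mm ahead of lamp_head along the slide's x; axes as the slide's.
- filter_face (a point): Centre of the black-rimmed pad on the filter holder's face that looks at the lamp, 60 mm above the bench; x axis as the slide's. The holder is an upright aluminium plate with an amber window, bolted down, 64 mm wide, 96 mm high, 10 mm thick, its foot reaching 50 mm behind the face. Do not press the lamp on it with more than 40 N.
- cam_lever (a joint): Cam lever angle, rad: 0 = leaning out to the slide's -y side 20 degrees above level; upright at 1.22; 2.79 = closed, level on the +y side. Rests open at 0.2 to 0.65. Let go between there and the dead point (about 2.6) it springs back to rest. Push needed across the tip: about 5 N at 1.2, 8 to 10 N at 1.8, falling to none at the dead point; beyond that it snaps shut and stays shut.
- lever_pivot (a point): The lever's hinge line, along the slide's x above the tube, 118 mm above the bench; axes as the slide's. On the slide's +y side two steel guard plates (40 mm apart inside, 5 mm thick, y +15 to +112 mm, tops 135 mm above the bench) flank the closed lever, too near to straddle it: push it down between them. Closed, the paddle's top is 124 mm above the bench.
- lever_tip (a point): Centre of the lever's orange paddle, 85 mm from the pivot; the paddle is 18 mm wide (along the slide's x), 36 mm long, 12 mm thick. The point's -y axis points from the pivot to the tip, its x is the slide's x. The dark arm between pivot and paddle is 12 mm wide and 10 mm thick.
- torch_center (a point): Centre, half-way up, of the black pocket torch with a green ring, 120 mm tall, 33 mm across (35 at the head), about 150 g; stands upright on the bench between lamp and filter holder. Its z axis points up.
- parking_mat: Round green mat, 100 mm across, 4 mm thick, fixed on the bench; origin under its centre. It lies to the left or the right of the slide; a shallow steel dish of about the same size lies on the other side.
- spray_can: Black and yellow spray can, 56 mm across, 190 mm tall, to be left alone; origin under its centre.
- black_bottle: Black bottle, 64 mm across, 150 mm tall, to be left alone; origin under its centre.
- jar: Small glass jar with a white cap, 56 mm across, 70 mm tall, on the slide's -y side, to be left alone; origin under its centre.
- brass_weight: Brass weight, 40 mm across, 57 mm tall, to be left alone; origin under its centre.
- screwdriver: Screwdriver with a red handle, 170 mm long along its x, lying on the bench on the slide's +y side, to be left alone.
- wrench: Steel wrench, 150 mm long along its x, lying on the bench, to be left alone.
Not all that is in view belongs to the job. What is shaped like the part that bears torch_center but yellow is not meant.

How it is judged:
By the outcome, as a careful person would: the job done as asked, in the order asked, and still so for the second after the job is handed in, with the robot touching nothing.
It also fails if it takes over 72 s, if anything falls off the work surface, if the arm or the gripper's body presses on something with over 40 N, if the wrist force passes 120 N, or if a joint passes its speed limit or range.

## Working session

There is one attempt and no reset: what is moved stays moved. The work goes in short steps, each a Python script; the robot and the scene stay as the last script left them, time stands still between calls to the robot, and variables do not carry over. Pictures are saved under pics/ and viewed, and the job is handed in when it is done.

```bash
ls; mkdir -p pics; cat > h.py <<'E'
from cell import *
import numpy as np, cv2
def save(img,fn): cv2.imwrite(fn,cv2.cvtColor(np.ascontiguousarray(img),cv2.COLOR_RGB2BGR))
def ray(f,px):
    d=np.array([(px[0]-f['cx'])/f['fx'],(px[1]-f['cy'])/f['fy']]); u=d.copy()
    for _ in range(20): u=d/(1+f['k1']*(u@u))
    T=np.array(f['cam_to_world']); return T[:3,3],T[:3,:3]@np.array([u[0],u[1],1.])
def onz(f,px,z):
    o,d=ray(f,px); return o+d*(z-o[2])/d[2]
def tri(fa,pa,fb,pb):
    A=[];b=[]
    M=np.zeros((3,3));v=np.zeros(3);L=[]
    for f,p in((fa,pa),(fb,pb)):
        o,d=ray(f,p);d=d/np.linalg.norm(d);P=np.eye(3)-np.outer(d,d);M+=P;v+=P@o;L.append((o,P))
    x=np.linalg.solve(M,v); return x,max(np.linalg.norm(P@(x-o)) for o,P in L)
def proj(f,X):
    T=np.linalg.inv(np.array(f['cam_to_world'])); c=T[:3,:3]@X+T[:3,3]; u=c[:2]/c[2]; u=u*(1+f['k1']*(u@u))
    return np.array([u[0]*f['fx']+f['cx'],u[1]*f['fy']+f['cy']])
E
python3 - <<'E'
from h import *
F={}
for c in("scene","top"):
    f=grab_frame(c);F[c]=f;save(f['img'],f'pics/{c}0.png')
    print(c,np.round(np.array(f['cam_to_world'])[:3,3],3),f['fx'],f['k1'])
    for n in "slide_base lamp_head lamp_nose filter_face lever_pivot lever_tip torch_center parking_mat jar spray_can black_bottle brass_weight screwdriver wrench".split():
        print(c,n,[(np.round(d['centre'],1).tolist(),round(d['score'],2)) for d in tip_of(c,n)[:3]])
print(get_state()['clock'])
E
```

```text
pics
scene [1.645 0.442 0.885] 510.9807674914624 -0.14401374081296733
scene slide_base [([309.7, 224.3], 0.87)]
scene lamp_head [([338.5, 213.7], 0.84)]
scene lamp_nose [([350.3, 217.8], 0.93), ([312.5, 258.5], 0.56), ([300.4, 177.9], 0.22)]
scene filter_face [([381.5, 220.3], 0.76)]
scene lever_pivot [([307.0, 187.0], 0.56)]
scene lever_tip [([298.5, 176.8], 0.53)]
scene torch_center [([362.4, 217.0], 0.85), ([378.2, 198.1], 0.74), ([374.5, 247.5], 0.63)]
scene parking_mat [([336.1, 212.0], 0.17)]
scene jar [([316.7, 258.3], 0.79)]
scene spray_can [([413.0, 290.1], 0.64)]
scene black_bottle [([187.9, 234.2], 0.68)]
scene brass_weight [([200.4, 214.4], 0.75)]
scene screwdriver [([361.7, 200.6], 0.57), ([380.5, 222.9], 0.57), ([445.2, 229.1], 0.2)]
scene wrench [([466.3, 280.7], 0.66)]
top [0.449 0.024 1.244] 486.9994967680419 -0.003891621008259146
top slide_base [([357.3, 200.0], 0.7), ([363.0, 196.0], 0.43), ([320.4, 201.3], 0.23)]
top lamp_head [([320.3, 202.9], 0.7), ([488.3, 178.3], 0.31)]
top lamp_nose [([307.4, 202.2], 0.76)]
top filter_face [([273.8, 197.7], 0.74)]
top lever_pivot [([358.2, 194.3], 0.72)]
top lever_tip [([360.3, 170.9], 0.65), ([488.6, 177.7], 0.26)]
top torch_center [([262.0, 158.2], 0.8), ([295.9, 200.1], 0.74), ([286.3, 244.2], 0.71)]
top parking_mat [([211.7, 248.5], 0.56)]
top jar [([324.1, 142.6], 0.94)]
top spray_can [([224.3, 136.0], 0.64), ([272.9, 200.1], 0.62)]
top black_bottle [([471.6, 131.3], 0.92)]
top brass_weight []
top screwdriver [([314.0, 263.8], 0.88)]
top wrench [([176.9, 173.2], 0.95)]
1.5
```

View pics/scene0.png

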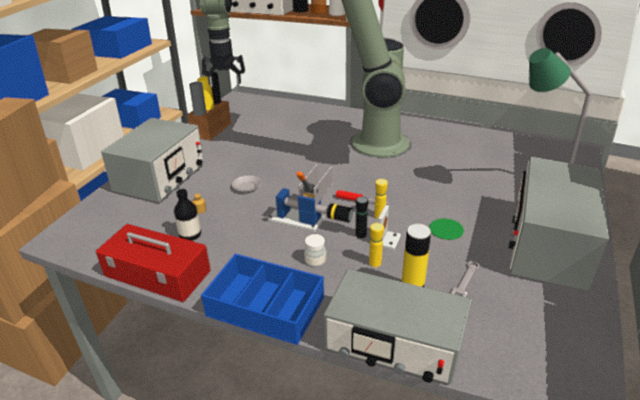

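View pics/top0.png

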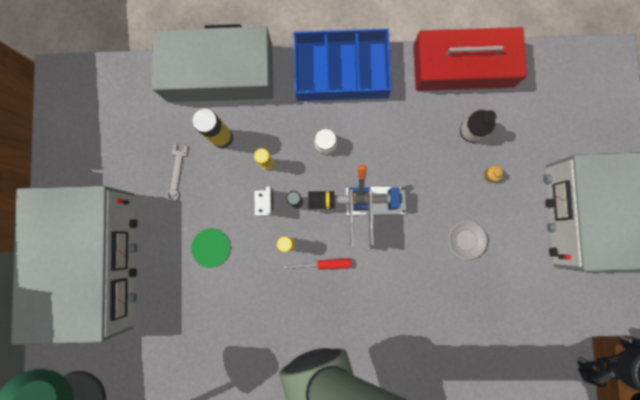

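```bash
python3 - <<'E'
import cv2
a=cv2.imread('pics/scene0.png')[140:300,270:430]
b=cv2.imread('pics/top0.png')[120:280,190:390]
cv2.imwrite('pics/c1.png',cv2.resize(a,None,fx=3.7,fy=3.7,interpolation=2))
cv2.imwrite('pics/c2.png',cv2.resize(b,None,fx=3.7,fy=3.7,interpolation=2))
E
```

```text
(no output)
```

View pics/c1.png

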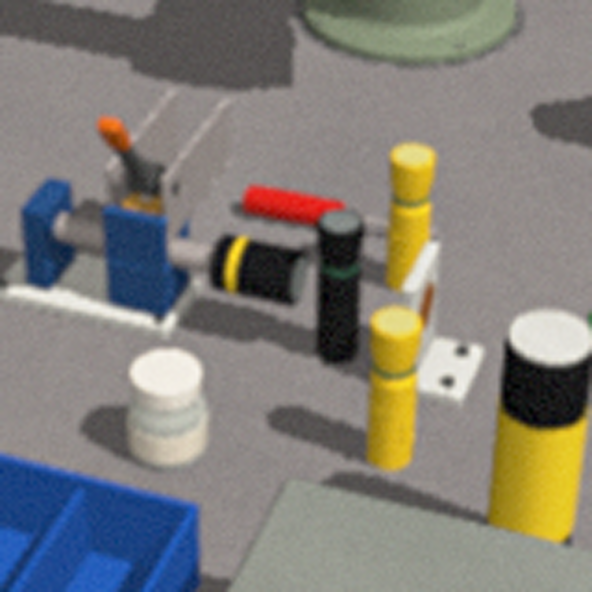

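View pics/c2.png

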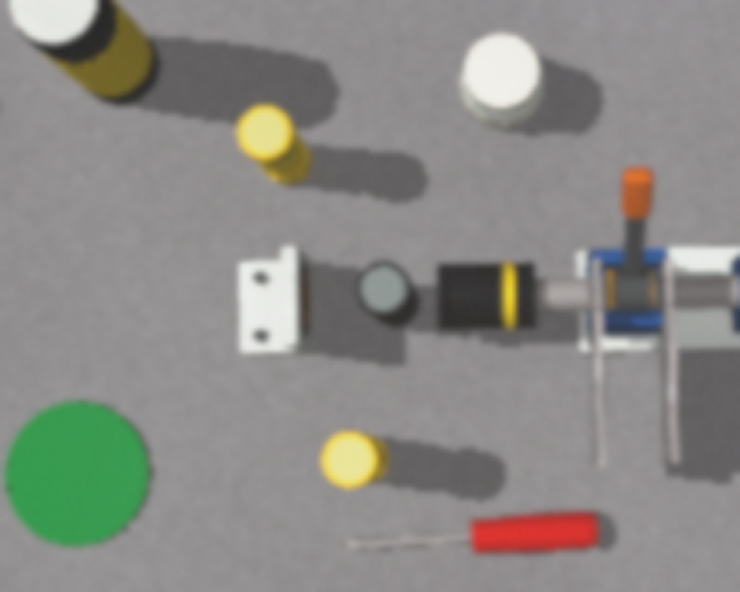

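The black torch is at scene (362,217) and top (296,200), between the lamp nose and the filter holder. The two yellow ones, at top (262,158) and (286,244), are look-alikes and the wrong colour. The enlarged crops confirm the black one with the green ring. The mat is at top (212,248), and the lever leans to the slide's -y side (up in the top view).

```bash
cat >> h.py <<'E'
E
python3 - <<'E'
from h import *
s=grab_frame("scene");t=grab_frame("top")
P={'torch':((362.4,217.),(295.9,200.1),.06),'head':((338.5,213.7),(320.3,202.9),.06),'nose':((350.3,217.8),(307.4,202.2),.06),'filter':((381.5,220.3),(273.8,197.7),.06),'pivot':((307,187),(358.2,194.3),.118),'tip':((298.5,176.8),(360.3,170.9),None),'base':((309.7,224.3),(357.3,200),0)}
for n,(a,b,z) in P.items():
    x,e=tri(s,a,t,b); print(n,np.round(x,4),'err',round(e,4), '' if z is None else (np.round(onz(s,a,z),4),np.round(onz(t,b,z),4)))
# mat by colour
for c,f in(('scene',s),('top',t)):
    m=silhouettes(c,'parking_mat'); print(c,[(d['centre'],round(d['score'],2),int(d['mask'].sum())) for d in m[:2]])
    h=cv2.cvtColor(f['img'],cv2.COLOR_RGB2HSV); g=((h[...,0]>50)&(h[...,0]<75)&(h[...,1]>150)).astype(np.uint8)
    n,l,st,ce=cv2.connectedComponentsWithStats(g); k=1+np.argsort(-st[1:,4])[:2]
    for i in k: print(st[i],ce[i],np.round(onz(f,ce[i],.004),4))
# top view: other edges
for n,p,z in (('yel1',(262,158),.12),('yel2',(286,244),.12),('torchtop',(294,198.5),.12),('screw handle',(335,264),.01),('screw tip',(286,267),.01),('jar',(324,143),.07),('guardL end',(352,245),.135),('guardR end',(373,244),.135),('guard L up',(351.5,190),.135),('headnose edge',(308.5,200),.06)):
    print(n,np.round(onz(t,p,z),4))
E
```

```text
torch [0.553  0.1062 0.058 ] err 0.003 (array([0.5546, 0.1098, 0.06  ]), array([0.5538, 0.1033, 0.06  ]))
head [0.5472 0.0408 0.049 ] err 0.0035 (array([0.5627, 0.0429, 0.06  ]), array([0.5451, 0.0439, 0.06  ]))
nose [0.5495 0.0746 0.045 ] err 0.0014 (array([0.5696, 0.0799, 0.06  ]), array([0.5478, 0.0753, 0.06  ]))
filter [0.5595 0.1609 0.065 ] err 0.0045 (array([0.5511, 0.1634, 0.06  ]), array([0.5613, 0.1572, 0.06  ]))
pivot [ 0.5583 -0.0482  0.1249] err 0.0032 (array([ 0.5492, -0.0558,  0.118 ]), array([ 0.5578, -0.0456,  0.118 ]))
tip [ 0.6041 -0.0509  0.1836] err 0.003 
base [ 0.5549 -0.05   -0.0062] err 0.0005 (array([ 0.5624, -0.0461, -0.    ]), array([ 0.5546, -0.0501,  0.    ]))
scene [([443.9, 226.5], 0.67, 577)]
[430 219  33  20 504] [446.25992063 228.65674603] [0.4518 0.3297 0.004 ]
[294   1   1   1   1] [294.   1.] [-2.0396 -1.2814  0.004 ]
top []
[ 193  230   36   36 1022] [210.20547945 247.57142857] [0.4444 0.3275 0.004 ]
yel1 [0.6498 0.1764 0.12  ]
yel2 [0.448  0.1243 0.12  ]
torchtop [0.5523 0.1036 0.12  ]
screw handle [0.3945 0.0123 0.01  ]
screw tip [0.3905 0.1354 0.01  ]
jar [0.6912 0.0305 0.07  ]
guardL end [ 0.4415 -0.0263  0.135 ]
guardR end [ 0.4423 -0.0738  0.135 ]
guard L up [ 0.5665 -0.0296  0.135 ]
headnose edge [0.5531 0.0725 0.06  ]
```

```bash
python3 - <<'E'
from h import *
t=grab_frame("top");img=t['img'].astype(float);g=cv2.cvtColor(t['img'],cv2.COLOR_RGB2GRAY).astype(float)
def edge(v,lo,hi,sg):  # subpixel extremum of gradient
    d=np.gradient(v)*sg; k=lo+np.argmax(d[lo:hi]); a,b,c=d[k-1:k+2]; return k+0.5*(a-c)/(a-2*b+c)
# lamp head top/bottom edges, columns 310..333
for c in range(310,334,3):
    print(c,g[186:216,c].astype(int).tolist()) if c in(313,) else None
    a=edge(g[:,c],187,198,-1);b=edge(g[:,c],205,216,1)
    print(c,round(a,2),round(b,2),np.round(onz(t,(c,(a+b)/2),.06)[:2],4),end=' | ')
print()
for m in silhouettes('top','lamp_head')[:1]+silhouettes('top','slide_base')[:1]+silhouettes('top','cam_lever')[:1]:
    cn=max(cv2.findContours(m['mask'].astype(np.uint8),0,1)[0],key=cv2.contourArea); print(m['score'],cv2.boundingRect(cn),cv2.minAreaRect(cn))
# guard plates: bright line columns per row
for r in range(212,246,4):
    print(r,[int(x) for x in g[r,346:380]])
for r in range(194,210,4): print(r,[int(x) for x in g[r,266:314]])
E
```

```text
310 190.92 209.5 [0.5525 0.0688] | 313 [145, 146, 146, 144, 128, 93, 61, 51, 50, 51, 53, 53, 55, 54, 55, 53, 52, 50, 49, 48, 49, 49, 61, 83, 108, 133, 144, 145, 144, 144]
313 190.89 209.68 [0.5521 0.0615] | 316 190.88 209.21 [0.5524 0.0542] | 319 190.83 208.64 [0.553  0.0468] | 322 190.83 208.21 [0.5533 0.0395] | 325 190.62 213.11 [0.5473 0.0324] | 328 189.74 213.31 [0.5479 0.025 ] | 331 190.74 208.21 [0.5527 0.0175] | 
0.72 (307, 190, 44, 19) ((328.5, 199.0), (18.0, 43.0), 90.0)
0.64 (307, 165, 100, 80) ((359.0411682128906, 199.4647216796875), (87.85616302490234, 78.6194076538086), 39.93638229370117)
0.53 (356, 165, 11, 39) ((360.9649658203125, 184.01602172851562), (9.235891342163086, 38.218666076660156), 1.9749339818954468)
212 [158, 188, 180, 148, 143, 172, 199, 217, 220, 218, 217, 217, 215, 206, 190, 183, 180, 181, 180, 174, 160, 144, 129, 124, 140, 161, 165, 161, 157, 157, 158, 157, 157, 157]
216 [144, 142, 140, 138, 149, 167, 161, 142, 136, 138, 137, 138, 140, 144, 146, 147, 146, 145, 142, 142, 142, 136, 125, 119, 136, 161, 158, 126, 102, 98, 96, 97, 96, 97]
220 [144, 143, 142,
[... 1321 characters left out ...]
12, 103, 117, 135, 145, 147, 145, 144, 139, 123, 89, 60, 52, 50, 50, 50]
198 [233, 233, 229, 208, 148, 88, 68, 77, 91, 97, 97, 97, 98, 99, 99, 98, 97, 97, 96, 91, 90, 109, 136, 148, 150, 150, 150, 150, 149, 149, 150, 147, 137, 111, 79, 68, 82, 94, 99, 99, 97, 90, 73, 58, 51, 53, 54, 55]
202 [234, 235, 232, 212, 154, 93, 67, 75, 90, 97, 98, 98, 96, 97, 97, 97, 97, 97, 97, 96, 91, 84, 89, 110, 130, 140, 145, 146, 144, 138, 127, 106, 80, 59, 49, 51, 59, 76, 92, 97, 96, 87, 69, 55, 48, 49, 50, 52]
206 [233, 234, 231, 212, 156, 97, 72, 78, 91, 97, 99, 99, 98, 97, 96, 97, 96, 97, 97, 97, 97, 97, 98, 96, 93, 85, 72, 60, 54, 50, 48, 49, 50, 54, 64, 77, 89, 96, 98, 98, 95, 87, 71, 55, 48, 47, 47, 49]
```

```bash
python3 - <<'E'
from h import *
t=grab_frame("top")
print(np.round(np.array(t['cam_to_world'])[:3,:3],3))
q=lambda p,z:np.round(onz(t,p,z)[:2],4)
print('guardL',q((351.2,216),.135),q((352.4,244),.135)); print('guardR',q((371.2,216),.135),q((372.0,244),.135))
print('head far edge',q((310,190.92),.062),q((331,190.74),.062))
print('nose',q((307.9,200),.06),'filter',q((270.3,194),.096),q((270.5,206),.096),'headback',q((334,200),.06))
print('lever',q((360.3,171),.18),q((363,172),.18),q((362,185),.15))
for n,p in(('start',(.218,-.505,.231)),('torch',(.553,.105,.075)),('mat',(.447,.328,.08)),('head',(.553,.044,.05)),('head2',(.553,.13,.05))):
    for th in (0,np.pi):
        R=cv2.Rodrigues(np.array([[np.cos(th),np.sin(th),0],[np.sin(th),-np.cos(th),0],[0,0,-1.]]))[0].ravel()
        j=ik(p,R); print(n,th,None if j is None else np.round(j,2))
E
```

```text
[[-0.029 -0.994  0.106]
 [-0.999  0.03   0.012]
 [-0.015 -0.105 -0.994]]
guardL [ 0.5071 -0.0268] [ 0.4437 -0.0273]
guardR [ 0.5057 -0.0723] [ 0.4424 -0.0716]
head far edge [0.5751 0.0682] [0.5739 0.0169]
nose [0.5531 0.0739] filter [0.567  0.1613] [0.5384 0.1613] headback [0.5512 0.0103]
lever [ 0.6033 -0.0483] [ 0.6009 -0.0542] [ 0.5756 -0.053 ]
start 0 [-1.3   0.33 -0.19  1.05  0.    0.27]
start 3.141592653589793 [-1.3   0.33 -0.19  1.05  0.   -2.87]
torch 0 [ 0.06  0.5  -0.36  0.71  0.    1.63]
torch 3.141592653589793 [ 0.06  0.5  -0.36  0.71  0.   -1.51]
mat 0 [ 0.5   0.48 -0.38  0.71  0.    2.07]
mat 3.141592653589793 [ 0.5   0.48 -0.38  0.71  0.   -1.07]
head 0 [-0.05  0.52 -0.41  0.64  0.    1.52]
head 3.141592653589793 [-0.05  0.52 -0.41  0.64  0.   -1.62]
head2 0 [ 0.1   0.54 -0.37  0.66  0.    1.67]
head2 3.141592653589793 [ 0.1   0.54 -0.37  0.66  0.   -1.47]
```

```bash
cat >> h.py <<'E'
D=np.array([np.pi,0,0])  # tool x = world x, pointing down
def st(m=''):
    s=get_state(); print(m,'t',round(s['clock'],2),'p',np.round(s['position'],4),'F',np.round(s['contact_force'],1),'gap',round(s['finger_gap'],3))
    return s
E
python3 - <<'E'
from h import *
st()
move_l([.218,-.505,.33],.4)
movep([.553,.105,.33],D); st()
move_l([.553,.105,.20],.3)
move_l([.553,.105,.062],.12,until_force=6); st('down')
grab(30); st('gripped')
f=grab_frame('scene');save(cv2.resize(f['img'][120:300,250:490],None,fx=3,fy=3),'pics/s1.png')
E
```

```text
t 1.95 p [ 0.2177 -0.5051  0.2313] F [0.1 0.1 0.1] gap 0.997
 t 4.82 p [0.5532 0.1041 0.33  ] F [1.4 0.  0.2] gap 1.003
down t 6.7 p [0.5537 0.1051 0.0628] F [ 0.9 -0.4 -0. ] gap 0.999
gripped t 7.22 p [0.5532 0.105  0.0623] F [-0.2 -1.2  3.1] gap 0.379
```

View pics/s1.png

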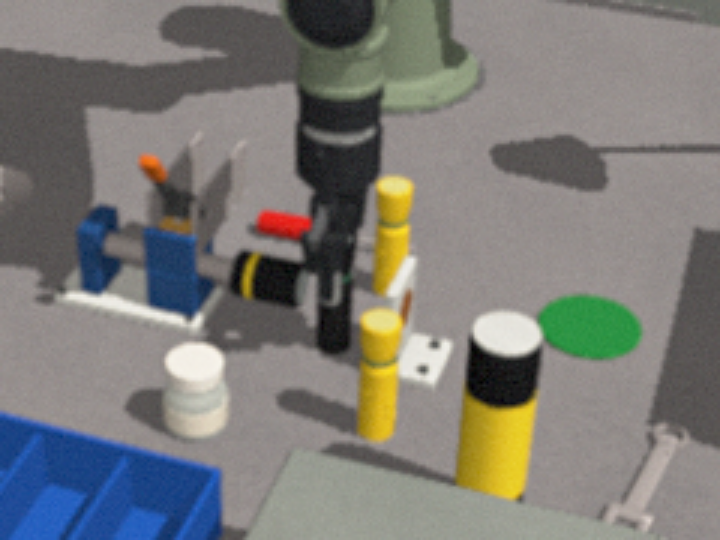

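The picture shows the black torch between the fingers. A gap of 0.379 is about 32 mm, which matches its 33 mm body. Next I lift it and carry it to the mat.

```bash
python3 - <<'E'
from h import *
move_l([.5535,.105,.215],.2); st('lifted')
move_l([.448,.328,.215],.25)
move_l([.448,.328,.078],.2)
r=move_l([.448,.328,.063],.03,until_force=5); s=st(f'placed {r}')
f=grab_frame('scene');save(cv2.resize(f['img'][150:270,360:520],None,fx=4,fy=4),'pics/s2.png')
E
```

```text
lifted t 8.19 p [0.5526 0.1049 0.2137] F [-0.5 -0.8 -1.2] gap 0.376
placed True t 10.6 p [0.449  0.3283 0.066 ] F [1.1 0.5 2.4] gap 0.382
```

View pics/s2.png

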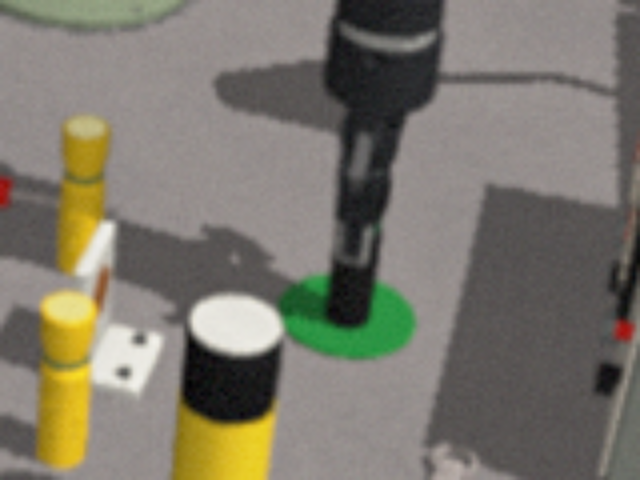

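The torch is on the middle of the mat. It made contact at TCP z 0.066, which is the grip height plus the 4 mm mat. Releasing.

```bash
python3 - <<'E'
from h import *
let_go(); s=st()
p=s['position']; move_l([p[0],p[1],.25],.2); st()
movep([.553,.044,.25],D); st()
f=grab_frame('scene');save(cv2.resize(f['img'][150:270,280:480],None,fx=4,fy=4),'pics/s3.png')
E
```

```text
t 11.22 p [0.4478 0.3278 0.0654] F [ 0.6 -0.4  0.3] gap 1.0
 t 12.29 p [0.4471 0.3274 0.2489] F [ 0.6 -0.7 -0.8] gap 1.004
 t 13.45 p [0.5527 0.0449 0.2497] F [ 0.2  0.4 -0.6] gap 1.001
```

View pics/s3.png

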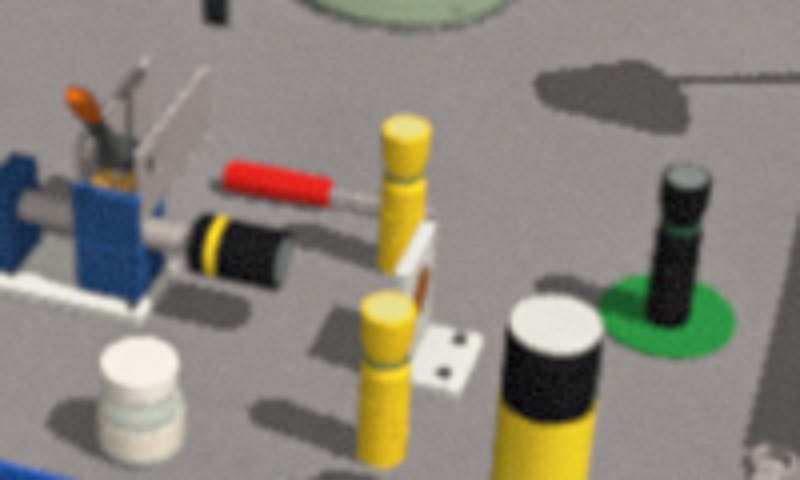

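The torch stands upright on the mat, and the lane between lamp nose and filter holder is clear. Next I grip the lamp head gently and slide it.

```bash
python3 - <<'E'
from h import *
move_l([.553,.039,.12],.25)
r=move_l([.553,.039,.040],.1,until_force=6); st(f'down {r}')
grab(20); s=st('grip'); sleep(.3); s=st()
p=s['position']
r=move_l([p[0]+.0003,p[1]+.03,p[2]],.06,until_force=12); st(f'slide {r}')
f=grab_frame('top');save(cv2.resize(f['img'][150:250,240:400],None,fx=4,fy=4),'pics/t4.png')
f=grab_frame('scene');save(cv2.resize(f['img'][150:270,280:440],None,fx=4,fy=4),'pics/s4.png')
E
```

```text
down False t 15.12 p [0.5537 0.039  0.0407] F [-0.2 -0.5  0.4] gap 1.001
grip t 15.57 p [0.5532 0.039  0.0405] F [-0.8 -0.4  5.2] gap 0.511
 t 15.88 p [0.5532 0.039  0.0406] F [-1.   0.3  5.7] gap 0.505
slide False t 16.52 p [0.5536 0.0698 0.0406] F [-0.   1.3  3. ] gap 0.509
```

View pics/s4.png

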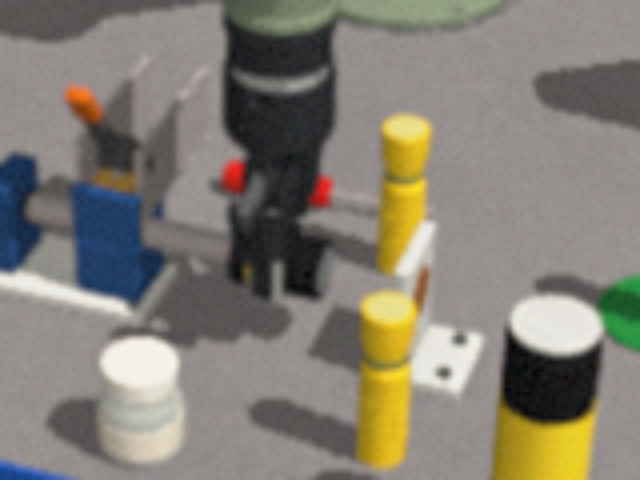

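The lamp moves with the gripper and there is almost no side force. I continue, slowly over the last part.

```bash
python3 - <<'E'
from h import *
s=st();p=s['position']
r=move_l([p[0]+.0003,p[1]+.038,p[2]],.06,until_force=12); s=st(f'slide {r}');p=s['position']
for i in range(1):
    r=move_l([p[0],p[1]+.035,p[2]],.02,until_force=9); s=st(f'slow {r}')
sleep(.2); st('settled')
f=grab_frame('scene');save(cv2.resize(f['img'][150:270,280:440],None,fx=4,fy=4),'pics/s5.png')
E
```

```text
t 16.62 p [0.5535 0.0698 0.0406] F [-0.6  2.3  3. ] gap 0.508
slide False t 17.43 p [0.554  0.109  0.0406] F [-0.4  2.2  2.5] gap 0.508
slow True t 18.48 p [0.5542 0.1274 0.0406] F [-0.7 -0.8  3. ] gap 0.506
settled t 18.68 p [0.5542 0.1274 0.0406] F [-0.7  2.2  5.1] gap 0.508
```

View pics/s5.png

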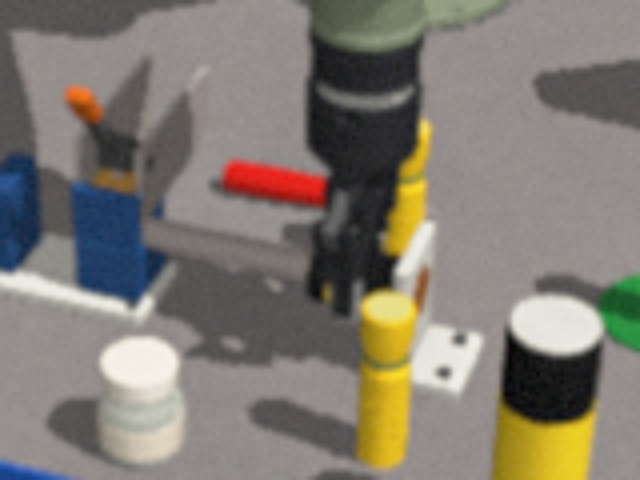

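```bash
python3 - <<'E'
from h import *
s=st();p=s['position']
r=move_l([p[0],p[1]+.012,p[2]],.015,until_force=13); s=st(f'push {r}')
sleep(.2); s=st('settled')
let_go(); st('open')
p=s['position']; move_l([p[0],p[1],.25],.2); st()
movep([.52,.27,.32],D)
f=grab_frame('scene');save(cv2.resize(f['img'][150:270,280:440],None,fx=4,fy=4),'pics/s6.png')
t=grab_frame('top');save(cv2.resize(t['img'][150:250,240:400],None,fx=4.5,fy=4.5),'pics/t6.png')
for c in('scene','top'):
  for n in('lamp_nose','filter_face','lever_tip','lever_pivot'): print(c,n,[(np.round(d['centre'],1).tolist(),round(d['score'],2)) for d in tip_of(c,n)[:2]])
st()
E
```

```text
t 18.73 p [0.5542 0.1274 0.0406] F [-0.3  4.   4.9] gap 0.505
push True t 19.18 p [0.5542 0.1272 0.0406] F [ 0.2 -1.1  4.1] gap 0.509
settled t 19.38 p [0.5542 0.1273 0.0406] F [-0.2 -1.7  3.1] gap 0.506
open t 19.88 p [0.554  0.1279 0.0404] F [-0.7  0.6  0.7] gap 1.002
 t 21.07 p [0.5535 0.1272 0.2488] F [0.6 0.  0.1] gap 0.997
scene lamp_nose []
scene filter_face [([382.2, 221.9], 0.87)]
scene lever_tip [([299.3, 179.3], 0.55)]
scene lever_pivot [([308.6, 186.9], 0.79)]
top lamp_nose [([271.1, 198.1], 0.95)]
top filter_face [([273.3, 199.9], 0.8), ([324.7, 142.7], 0.22)]
top lever_tip [([361.5, 170.8], 0.79)]
top lever_pivot [([361.2, 195.5], 0.78)]
 t 22.27 p [0.5201 0.2696 0.3199] F [-0.1 -1.  -0.6] gap 0.999
```

View pics/s6.png

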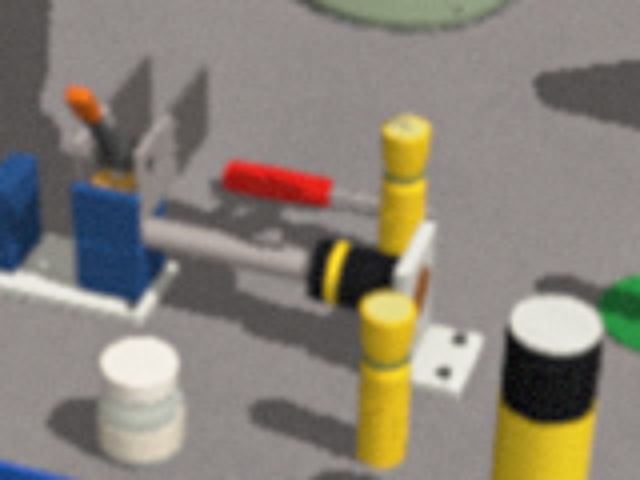

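View pics/t6.png

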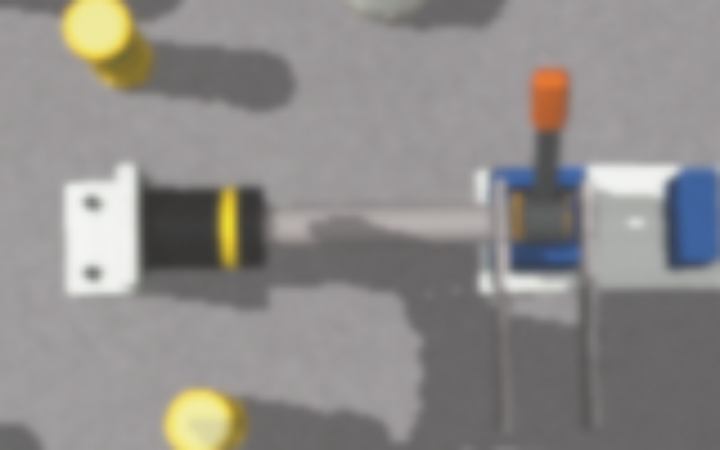

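The nose is against the filter holder: the second push stopped at the same point, and the top view shows it at column 271 against the plate. The lever is still open, with its tip at top (362,171). I push it over next with shut fingers.

```bash
python3 - <<'E'
from h import *
Y=-.0505
grab(20)
movep([.672,Y,.32],D); st()
move_l([.672,Y,.178],.2,until_force=8); st('beside')
r=move_l([.60,Y,.186],.08,until_force=30); st(f'a {r}')
r=move_l([.5735,Y,.193],.08,until_force=30); st(f'upright {r}')
f=grab_frame('scene');save(cv2.resize(f['img'][120:260,250:410],None,fx=4,fy=4),'pics/s7.png')
t=grab_frame('top');save(cv2.resize(t['img'][130:250,300:420],None,fx=4,fy=4),'pics/t7.png')
E
```

```text
t 24.37 p [ 0.6718 -0.0491  0.3202] F [ 0.2 -0.8 -0.3] gap -0.002
beside t 25.23 p [ 0.6728 -0.05    0.1794] F [-0.2 -0.9 -0.3] gap 0.002
a False t 26.28 p [ 0.6003 -0.0506  0.186 ] F [ 3.1 -0.4  2.4] gap 0.002
upright False t 26.77 p [ 0.5731 -0.0503  0.1923] F [ 3.3  0.4 -1.7] gap -0.001
```

View pics/s7.png

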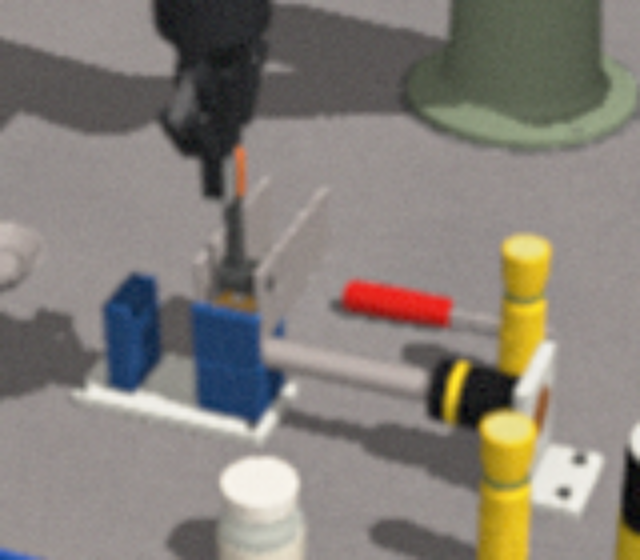

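View pics/t7.png

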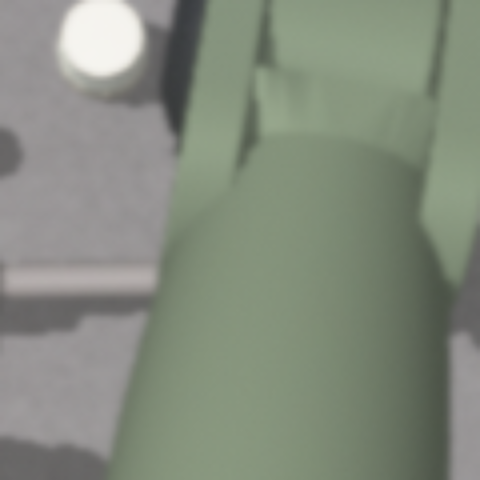

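The lever is upright with the finger against its outer side, and the force of 3.3 N fits. I follow the arc down.

```bash
python3 - <<'E'
from h import *
Y=-.0503
pv=np.array([.553,.118])
for a in range(100,180,10):
    al=np.radians(a); r=.075+.013*min(1,(a-90)/50); c,s=np.cos(al),np.sin(al)
    C=pv+r*np.array([c,s])+.006*np.array([s,-c])+np.array([.0145,0])
    q=move_l([C[0],Y,C[1]],.1,until_force=35); st(f'{a} {q}')
    if q: break
f=grab_frame('scene');save(cv2.resize(f['img'][120:260,250:410],None,fx=4,fy=4),'pics/s8.png')
E
```

```text
100 False t 27.17 p [ 0.5605 -0.0503  0.1955] F [ 5.1  0.9 -2.4] gap -0.002
110 False t 27.46 p [ 0.547  -0.0504  0.1958] F [ 6.6 -0.7 -1.3] gap 0.002
120 False t 27.76 p [ 0.5334 -0.0505  0.1935] F [ 8.   0.4 -0.6] gap 0.001
130 False t 28.06 p [ 0.5197 -0.0505  0.1883] F [8.6 0.4 0.9] gap 0.003
140 False t 28.37 p [ 0.5067 -0.0505  0.1805] F [6.6 0.7 0.7] gap -0.001
150 False t 28.67 p [ 0.4964 -0.0508  0.1684] F [5.2 0.2 4. ] gap -0.002
160 False t 28.97 p [ 0.4871 -0.0505  0.154 ] F [ 2.3 -0.6  2. ] gap -0.004
170 False t 29.27 p [ 0.4803 -0.0499  0.1385] F [ 0.6  1.2 -0.6] gap 0.002
```

View pics/s8.png

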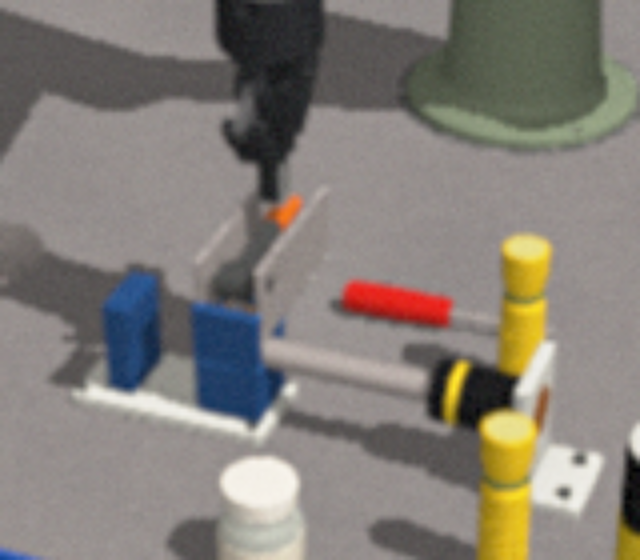

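The lever follows into the guards, and the force has faded near the dead point. I press it down to closed.

```bash
python3 - <<'E'
from h import *
Y=-.0503
q=move_l([.476,Y,.115],.04,until_force=15); s=st(f'press {q}')
sleep(.2)
move_l([.476,Y,.25],.2); st('up')
movep([.40,-.33,.33],D); st()
f=grab_frame('scene');save(cv2.resize(f['img'][120:280,250:480],None,fx=3.4,fy=3.4),'pics/s9.png')
t=grab_frame('top');save(cv2.resize(t['img'][120:280,190:410],None,fx=3.5,fy=3.5),'pics/t9.png')
for c in('scene','top'):
  for n in('lever_tip','lever_pivot','lamp_nose','torch_center'): print(c,n,[(np.round(d['centre'],1).tolist(),round(d['score'],2)) for d in tip_of(c,n)[:3]])
for n,X in (('tip closed',[.468,-.0505,.118]),('nose',[.554,.1615,.06])): print(n,proj(f,np.array(X)),proj(t,np.array(X)))
E
```

```text
press True t 29.77 p [ 0.4786 -0.0504  0.1246] F [-1.9  0.5 11.1] gap 0.001
up t 30.76 p [ 0.4753 -0.0501  0.2487] F [ 0.3 -0.4  0.3] gap -0.002
 t 31.91 p [ 0.4002 -0.329   0.3292] F [-0.4 -0.1  0. ] gap -0.004
scene lever_tip [([318.6, 175.3], 0.5)]
scene lever_pivot [([307.5, 189.3], 0.7)]
scene lamp_nose [([305.8, 189.5], 0.57), ([381.1, 223.1], 0.56)]
scene torch_center [([452.3, 208.1], 0.92), ([375.8, 247.9], 0.82), ([381.9, 198.4], 0.59)]
top lever_tip [([362.1, 233.3], 0.75)]
top lever_pivot [([358.2, 193.8], 0.72), ([356.9, 199.5], 0.57)]
top lamp_nose [([273.6, 198.2], 0.98)]
top torch_center [([263.0, 158.8], 0.78), ([287.9, 246.6], 0.46)]
tip closed [319.65599885 173.23317732] [361.75376356 233.05036414]
nose [380.53255493 220.74477738] [272.09891279 200.72905686]
```

View pics/s9.png

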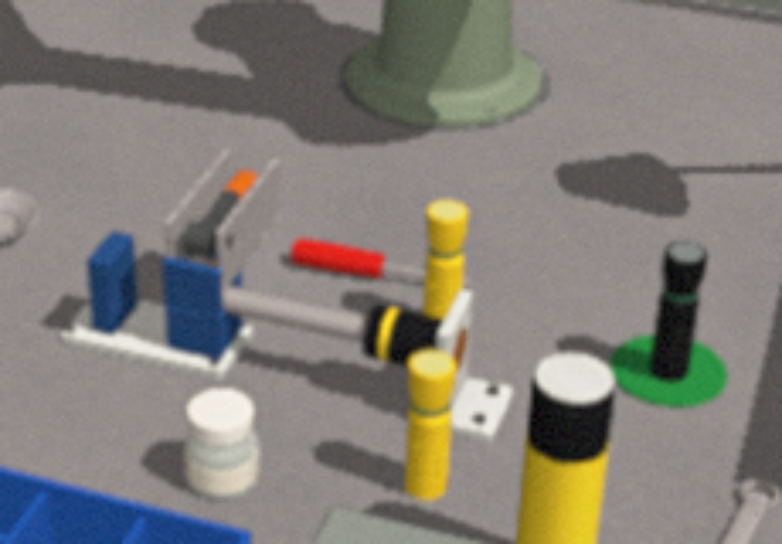

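View pics/t9.png

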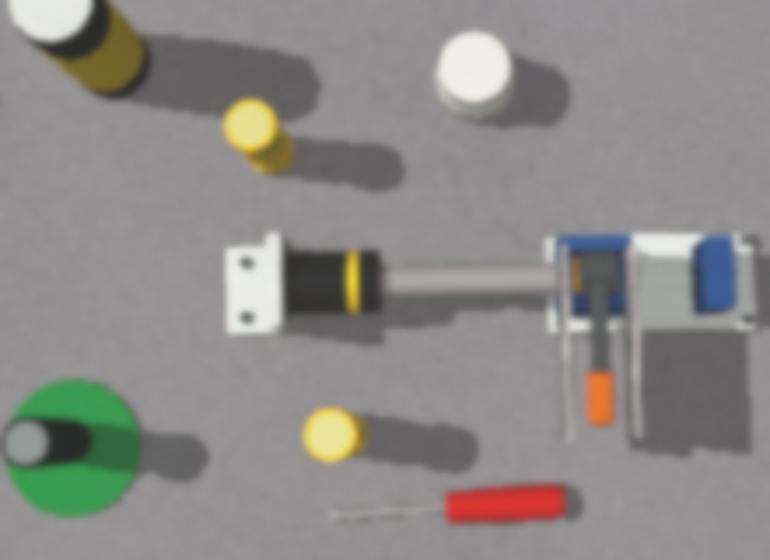

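The lever stays closed after release: its tip is seen at top (362,233), and (362,233) is predicted for closed. The torch stands on the mat, the nose is against the holder, and nothing else has moved. Handing in.

```bash
python3 - <<'E'
from h import *
st('end'); print(sign_off())
E
```

```text
end t 32.41 p [ 0.4002 -0.3298  0.33  ] F [-0.7 -0.2  0.7] gap -0.003
the job is handed in; nothing more can be done
None
```

The job is done and handed in at 32.4 s of the 72 s allowed; the hand-in gives no verdict.

- **Torch:** I moved the black torch, not the yellow look-alikes, onto the green mat. The last pictures show it upright, its base near the middle of the mat.
- **Lamp:** I gripped the lamp head with 20 N and slid it about 88 mm. A second push on it stopped at the same point, so the nose is resting against the filter holder.
- **Lever:** I pushed it over center, with 9 N or less while following the arc. The final press stopped at 0.1246 m, against 0.124 m expected for the closed paddle. It stayed shut after release; in the top view its tip was within a pixel of the closed position.
- **Other things:** They look unmoved in the views I checked. The arm was clear of everything at hand-in.

**Checks that disagreed or fell short:**
- In the last top picture the network missed the black torch and reported only the two yellow ones. It did find the black one in the scene picture.
- In the last scene picture the network's top lamp-nose report was a false one on the clamp; its second report and the top view were at the holder.
- At about 2 mm per pixel, the pictures alone could not rule out a sub-millimetre gap at the nose.

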